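# Open the air-filter box in the bike workshop

### The arm

A 6-joint arm with a two-finger parallel gripper is mounted at the origin on the work surface. World frame = base frame: x ahead of the robot, y to its left, z up, the work surface at z = 0. Lengths are in m, angles in degrees, forces in N, time in s.
With the tool pointing down it reaches from about 0.275 to 0.825 m from the base axis. Payload 4.9 kg.
Tool frame: the origin (TCP) lies at the very end of the fingers, on their centre line; the grasp point (between the pads) lies 19 mm behind it; z points along the fingers, y is the line along which they close (so a half turn about z gives the same grasp; the last joint's range is limited). The gripper opens to 85 mm and grips with 20 to 120 N. Pads are 22 mm wide; open, the fingers measure 114 mm over their backs; the gripper's body (76 mm by 85 mm) begins 54 mm behind the grasp point. The pads swing forward as they close: fully open they stand 13 mm farther back than shut.
Start: joints at [63.472, 18.69, -11.035, 60.275, 0, 82.311], TCP at [0.178, 0.521, 0.204] pointing down, gripper open.
Joint ranges: [-152.03, 152.03], [-55.5, 102.48], [-74.3, 77.21], [-110.64, 120.58], [-84.22, 78.4], [-180, 180]. Speed limits (degrees/s): [147.25, 147.25, 180, 180, 180, 180].

### API

Orientations are given as [roll, pitch, yaw] about the fixed x, y, z axes, in that order (R = Rz(yaw) Ry(pitch) Rx(roll)).
In Python, from bench import r gives the robot as it stands.
- The arm moves only by the tool carry_out, never from a script. Its argument "rows" is a list of rows, each a list of 2 entries, a list of its own where there are three numbers: the shift along the tool's x, y, z in m, then the turn, a rotation vector about the tool's x, y, z in rad. A call has 1 to 8 rows; each row shifts and turns the commanded pose from where the row before left it, along the tool's axes as they then stand; what a row does not reach is not made up. A row lasts 1/10 s, in which the tool goes at most 50 mm and 8.59 degrees, less where a joint would pass 70% of its speed; a pose out of reach is approached as far as the arm can. A call is refused whole if a number of a shift passes 0.05 or a number of a turn 0.15, either way. A call with a gripper value outside its range is refused whole. "hand" is the finger opening in m, from 0 to 0.0854, set as the call begins (left out, the last holds). The fingers move at their own pace and stop on an object; "force" is the grip in N (left out, the last holds). Time passes only in rows, so rows that do not move let the fingers close. It gives the time, the measured TCP pose, the force, the opening and the grip force at its end, in the units of the state.
- r.state(): the state, without advancing time (a new reading comes with each control period).
- r.snapshot(name): name is "scene" or "side" or "wrist"; returns (picture, depth): 420x560x3 uint8, red, green, blue; 420x560 float32, m along the optical axis (not along the pixel's ray), 0 where there is no reading.
- r.get_calibration(name): a dict with "intrinsics" (3x3 intrinsics, pixels), "rvec" (rotation vector, rad) and "tvec" (3), from world to camera coordinates, as OpenCV has them; the wrist camera has in their place "tool_from_camera" (4x4, takes a point from camera to tool coordinates, whose origin is the TCP and whose axes are the flange's). Camera axes: x right, y down, z forward; pixel columns grow to the right and rows downward; lengths in m; the calibration is good to about 2 mm. A picture is of the moment at which its call begins: read the wrist's pose just before it. get_calibration takes no time and is no camera call.
- r.job_done(): hands the job in; it is judged then, once.
Trained networks look in the newest picture that a camera, given by its name, has taken for a name from the list of things; names that differ only in an ending like _2 or _b are one class to them, and where a whole thing is asked for, a point or a joint stands for the part that bears it (a point fixed in the world has none). Each returns a list of dicts, best first, with "score" (0 to 1); they miss things now and then, are a little off and sometimes report something else, mostly with a low value. They report only what shows in the picture. A call takes as long as a camera call. They do not tell look-alikes from the thing itself.
- r.search_frame(target, camera): "position" ([x, y, z] in m, in world coordinates, good to about 4 mm: the middle of the surface that is visible of it).
The state is a dict: "clock": time; "qpos": joint angles; "dq": joint speeds; "joint_efforts": joint torques, N m; "tool_pos": TCP position; "orientation": TCP orientation; "contact_force": force on the tool from outside, world axes, zero at the start; "ft_torque": the same for the moment, N m; "finger_gap": opening from 0.0 (shut) to 1.0 (fully open); "gripper_force": force on a finger pad.
Only numpy, scipy, OpenCV 4.12 (cv2) and the standard library are available. Lean on these libraries where they do the work, as an engineer would, in place of code of your own. Each camera call takes 0.05 s, during which the arm holds its last target. There are 200 camera calls.

### The job

Before the filter can be changed, first shut the air by turning the red cock handle its quarter turn to the stop, so that it stands across the pipe. Then, using the orange flat lever in the notch, pry the blue snap-fit cover free of its box (do not pull it off by hand while it is still snapped in); lay the lever flat on the bench, and lift the loosened cover off and set it right way up in the yellow tray. Leave the spray can, the tub and the wrench as they are.

Things in the scene. Friction and masses are not known exactly. Their poses are not given: they have to be found in the camera images.
- box: Fixed grey air-filter box, 134 (x) x 88 (y) x 75 mm high, open at the top; origin at the centre of its underside, z up, -x is its front (more or less towards the robot). Its flat rim, 75 mm up, carries the cover and projects 11 mm before it as a ledge, 12 mm at its sides. From its left (+y) side a brass pipe, top at 50 mm, runs along its y axis to 204 mm from the origin and down into the bench.
- box_ledge (a point): Middle of the upper front edge of the box (67 mm before its origin, 75 mm high): the edge over which the lever is worked; its axes are the box's.
- valve (a joint): Angle of the cock's red handle about a vertical axis, rad, counter-clockwise seen from above. 0 = open, handle along the pipe (box +y, away from the box); 1.571 = shut at the hard stop, handle across the pipe pointing to the front (box -x). Stiff: it needs about 3 N at 60 mm from the axis and stays where it is left.
- valve_pivot (a point): On the turning axis of the cock, 125 mm left (+y) of the box's origin, at mid-height of the handle (72 mm above the bench). The handle is a flat bar 16 mm wide, 8 mm thick (68 to 76 mm above the bench), reaching 88 mm from this axis; beneath it is room down to the pipe at 50 mm (the cock's body, 55 mm, within 20 mm of the axis).
- valve_tip (a point): Outer end of the cock's handle, at its mid-height.
- cover: Blue snap cover: slab 112 (x) x 64 (y) x 16 mm with legs 16 mm long at its corners inside the box; about 0.12 kg. Origin at the centre of the slab's underside (75 mm above the bench when snapped in), axes as the box's at first. A spring catch under the notch holds its front; freed, it springs up and stays propped, its front about 10 mm higher, its back edge on the rim. Off the box it stands on its legs.
- notch (a point): Middle of the mouth of the pry notch in the cover's lower front edge (56 mm before the cover's origin, 3 mm above its underside). Notch 22 mm wide, 6 mm high, 20 mm deep; its floor is the box's rim, but under its inner 10 mm the box is open. 20 to 32 N upward here frees the cover; the front must rise 3 to 4 mm before the snap lets go.
- lever: Loose pry lever 160 mm long along its x axis, about 0.13 kg: orange handle 95 mm long, 24 mm wide, 22 mm high (x from -80 to +15 mm), flat steel blade 65 mm long, 18 mm wide, 4 mm thick (x from +15 to +80 mm) at half the handle's height (its middle plane 11 mm above the underside). Origin at the centre of the underside, z up.
- lever_tip (a point): End of the blade, in its middle plane (80 mm before the lever's origin); axes as the lever's. Put all the way into the notch it is 31 mm past the ledge's edge; pressing the handle down 12 to 25 degrees over that edge then frees the cover.
- lever_grip (a point): A good place to hold the lever: on the handle's centre line, 92 mm behind the blade's end, 11 mm above the underside.
- tray: Fixed yellow open tray, 150 (x) x 170 (y) mm outside, walls 4 mm thick and 18 mm high over the bench, floor about 4 mm thick; origin at the centre of its underside.
- spray_can: Bystander: red spray can, 56 mm across, 170 mm high, standing; origin at the centre of its underside.
- grease_tub: Bystander: white grease tub, 80 mm across, 75 mm high, standing; origin at the centre of its underside.
- wrench: Bystander: steel wrench 170 mm long lying flat on the bench.
There are look-alikes about, which are no part of the job. What is meant by the tray is not purple, and is the larger of those in its own colour. What is shaped like the lever but white is not meant.

How it is judged:
By the outcome, as a careful person would: the job done as asked, in the order asked, and still so for the second after the job is handed in, with the robot touching nothing.
It also fails if it takes over 72 s, if anything falls off the work surface, if the arm or the gripper's body presses on something with over 40 N, if the wrist force passes 120 N, or if a joint passes its speed limit or range.

## Working session

There is one attempt and no reset: what is moved stays moved. The work goes in short steps, Python scripts to look and compute and a tool call to move; the robot and the scene stay as the last step left them, time stands still between calls to the robot, and variables do not carry over. Pictures are saved under pics/ and viewed, at most 10 in all, crops included, and the job is handed in when it is done.

Besides the shell and the picture viewer there is one more tool, called as a command line: name --argument value ..., lists and objects as JSON in quotes. carry_out: Moves the arm, as the interface text tells. Its arguments: {"type":"object","properties":{"rows":{"type":"array","items":{"type":"array"}},"hand":{"type":"number"},"force":{"type":"number"}},"required":["rows"]}

```bash
ls; mkdir -p pics; cat > h.py <<'E'
import numpy as np, cv2
from scipy.spatial.transform import Rotation as R
from bench import r
def cam(n):
    c=r.get_calibration(n); K=np.array(c["intrinsics"])
    if "rvec" in c:
        Rm=cv2.Rodrigues(np.array(c["rvec"],float))[0]; t=np.array(c["tvec"]).ravel()
        return K,Rm.T,-Rm.T@t
    s=r.state(); T=np.array(c["tool_from_camera"]); Rt=R.from_euler('xyz',s["orientation"],degrees=True).as_matrix()
    return K,Rt@T[:3,:3],Rt@T[:3,3]+np.array(s["tool_pos"])
def look(n,save=None):
    K,Rc,o=cam(n); p,d=r.snapshot(n)
    v,u=np.indices(d.shape); P=np.stack([(u-K[0,2])*d/K[0,0],(v-K[1,2])*d/K[1,1],d],-1)@Rc.T+o
    P[d==0]=np.nan
    if save: cv2.imwrite(f"pics/{save}.png",p[:,:,::-1])
    return p,P
E
python3 - <<'E'
from h import *
print(r.state())
for n in("scene","side"):
    p,P=look(n,n+"0"); np.savez(n+"0.npz",p=p,P=P)
    for t in["box","valve_tip","cover","notch","lever","lever_tip","lever_grip","tray","valve_pivot"]:
        print(n,t,[(np.round(x["position"],3).tolist(),round(x["score"],2)) for x in r.search_frame(t,n)])
a=cv2.imread("pics/scene0.png");b=cv2.imread("pics/side0.png")
E
```

```text
pics
{'clock': 0.0, 'qpos': array([ 6.34741887e+01,  1.87364098e+01, -1.10919597e+01,  6.02776686e+01,
        1.46137851e-03,  8.23098142e+01]), 'dq': array([ 0.01243135, -0.09385464,  0.05988229,  0.09393392,  0.07208831,
       -0.01270201]), 'joint_efforts': array([-5.46172505e-04, -4.43407166e+01,  2.62435824e+01,  1.55944697e-02,
       -1.72759101e-04, -2.10575621e-06]), 'tool_pos': array([0.17726406, 0.51995526, 0.20276203]), 'orientation': array([-1.79895111e+02, -1.56378619e-02,  1.61164359e+02]), 'contact_force': array([-0.15213714, -0.34080868, -0.322665  ]), 'ft_torque': array([0.02719449, 0.02245066, 0.04696533]), 'gripper_force': 0.0, 'finger_gap': 1.0005190435818985}
scene box [([0.631, 0.026, 0.056], 0.97)]
scene valve_tip [([0.614, 0.153, 0.074], 0.81), ([0.482, 0.336, 0.007], 0.61)]
scene cover [([0.624, -0.008, 0.092], 0.92)]
scene notch [([0.622, -0.008, 0.093], 0.88)]
scene lever [([0.266, -0.27, 0.018], 0.78), ([0.436, -0.215, 0.022], 0.67)]
scene lever_tip [([0.437, -0.216, 0.017], 0.9), ([0.266, -0.272, 0.017], 0.8)]
scene lever_grip [([0.267, -0.277, 0.018], 0.93), ([0.43, -0.216, 0.022], 0.85)]
scene tray [([0.614, -0.277, 0.003], 0.95), ([0.673, -0.472, 0.005], 0.95), ([0.388, -0.481, 0.004], 0.67)]
scene valve_pivot [([0.611, 0.152, 0.078], 0.57)]
side box [([0.608, 0.042, 0.047], 0.63)]
side valve_tip [([0.61, 0.163, 0.074], 0.85)]
side cover [([0.611, 0.01, 0.09], 0.98)]
side notch [([0.613, 0.01, 0.092], 0.69)]
side lever [([0.429, -0.205, 0.014], 0.67), ([0.263, -0.257, 0.016], 0.64)]
side lever_tip [([0.425, -0.206, 0.016], 0.9), ([0.264, -0.253, 0.018], 0.61), ([0.479, 0.294, 0.008], 0.28), ([0.611, 0.044, 0.047], 0.16)]
side lever_grip [([0.263, -0.255, 0.018], 0.73), ([0.425, -0.206, 0.014], 0.7)]
side tray [([0.603, -0.276, 0.009], 0.78), ([0.382, -0.482, 0.004], 0.69), ([0.669, -0.466, 0.006], 0.66)]
side valve_pivot []
```

View pics/scene0.png

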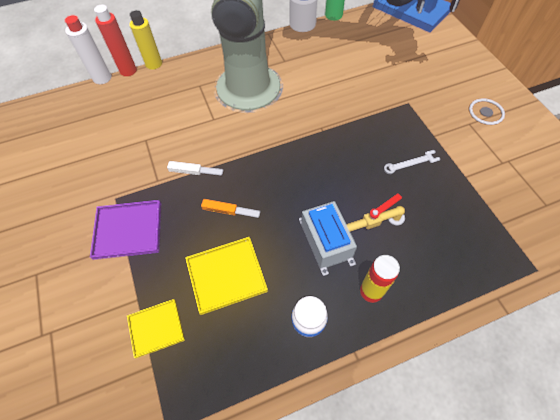

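View pics/side0.png

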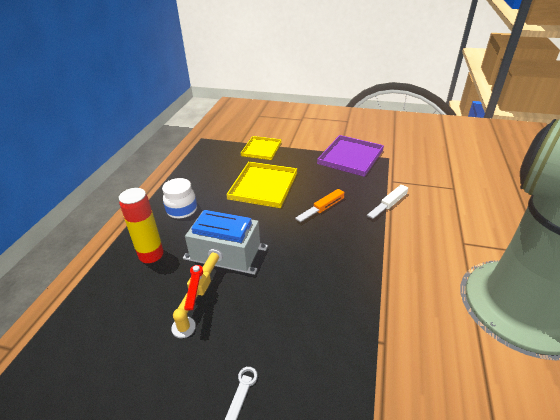

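Scene view: the orange lever is at (230,208) and its white look-alike at (195,169). There are yellow trays at (226,274), the larger, and (156,327), the smaller, plus a purple one at (126,228). The box and cover are at (330,235), the red handle at (386,206). By colour and size I want the orange lever and the tray at (226,274). Next I'll fit poses from the coloured point clouds.

```bash
cat >> h.py <<'E'
def hsv(p): return cv2.cvtColor(p,cv2.COLOR_RGB2HSV)
def pts(p,P,h,z,c,rad,smin=120,vmin=60):
    H=hsv(p); m=(H[...,0]>=h[0])&(H[...,0]<=h[1])&(H[...,1]>=smin)&(H[...,2]>=vmin)
    m&=(P[...,2]>z[0])&(P[...,2]<z[1])&(np.hypot(P[...,0]-c[0],P[...,1]-c[1])<rad)
    return P[m]
def rect(q):
    (c,s,a)=cv2.minAreaRect((q[:,:2]*1000).astype(np.float32)); return len(q),np.round(c,1),np.round(s,1),round(a,1),np.round(np.median(q[:,2])*1000,1)
E
python3 - <<'E'
from h import *
for n in("scene","side"):
    z=np.load(n+"0.npz");p,P=z["p"],z["P"]
    H=hsv(p)
    print(n)
    print("cover top",rect(pts(p,P,(95,125),(.083,.1),(.62,0),.12)))
    print("red",rect(pts(p,P,(0,5),(.066,.09),(.6,.15),.12)), rect(pts(p,P,(175,180),(.066,.09),(.6,.15),.12,)) if len(pts(p,P,(175,180),(.066,.09),(.6,.15),.12)) else 0)
    print("orange",rect(pts(p,P,(6,20),(.015,.03),(.43,-.21),.1,150)))
    m=(P[...,2]>.004)&(P[...,2]<.03)&(np.hypot(P[...,0]-.43,P[...,1]+.21)<.14); print("lever all",rect(P[m]))
    print("tray",rect(pts(p,P,(22,35),(.012,.025),(.61,-.277),.14)))
    m=(P[...,2]>.07)&(P[...,2]<.079)&(np.hypot(P[...,0]-.62,P[...,1])<.12)&(H[...,1]<70); print("rim",rect(P[m]))
    print("brass",rect(pts(p,P,(15,30),(.035,.065),(.6,.17),.13)))
a=cv2.imread("pics/scene0.png"); 
cv2.imwrite("pics/crop1.png",cv2.resize(a[150:350,90:450],None,fx=2.2,fy=2.2,interpolation=2))
E
```

```text
scene
cover top (1088, array([615.4,  -0.9]), array([ 64.6, 113.4]), 87.6, np.float64(90.3))
red (180, array([609.5, 159.7]), array([23.3, 99. ]), 17.9, np.float64(75.5)) (33, array([623.3, 140.7]), array([55. , 22.1]), 81.3, np.float64(75.8))
orange (286, array([ 415.9, -230.6]), array([94. , 24.7]), 55.6, np.float64(21.0))
lever all (941, array([ 425.7, -221.1]), array([248.4, 269.2]), 44.7, np.float64(13.2))
tray (489, array([ 603.4, -300.2]), array([225.1, 152.5]), 87.4, np.float64(16.6))
rim (584, array([614.8,  -1.3]), array([ 88.6, 137. ]), 88.1, np.float64(74.4))
brass (460, array([621.9, 133.4]), array([154.4,  33.3]), 85.2, np.float64(48.7))
side
cover top (1072, array([ 6.151e+02, -6.000e-01]), array([ 65.9, 112.1]), 87.5, np.float64(89.1))
red (372, array([608.7, 160.4]), array([23.6, 99.6]), 18.7, np.float64(74.2)) (1, array([591.8, 204.1]), array([0., 0.]), 0.0, np.float64(69.6))
orange (234, array([ 415.4, -229.7]), array([97. , 25.2]), 55.9, np.float64(19.9))
lever all (696, array([ 428.8, -201.5]), array([153.7, 266.7]), 75.7, np.float64(12.7))
tray (329, array([ 605. , -294.9]), array([220.6, 150.8]), 87.6, np.float64(15.1))
rim (475, array([616.3,  -1.2]), array([ 89.8, 135.3]), 87.3, np.float64(72.9))
brass (580, array([619.7, 131.9]), array([165.8,  31.4]), 83.6, np.float64(46.9))
```

View pics/crop1.png

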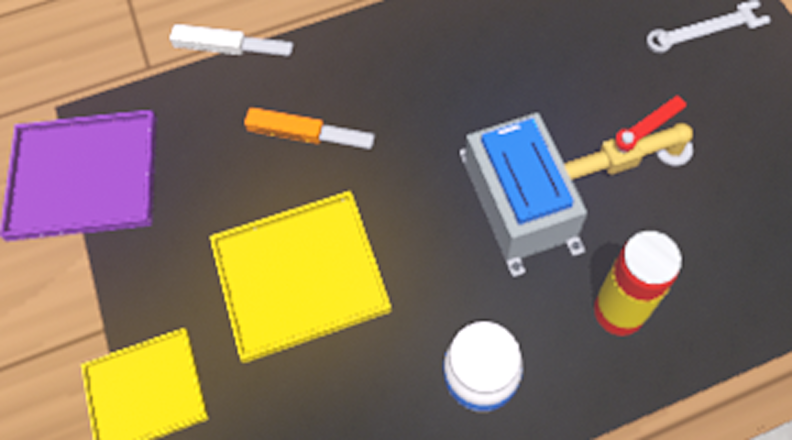

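Confirmed. The box is at about (615.5, -1) mm with yaw -2.3°. The cock handle points at 108°, so about 0.36 rad is already turned. The lever yaw is 55.7°. I'll write a row planner and go to the handle.

```bash
cat >> h.py <<'E'
def down(yaw,tilt=0): # tool pointing down with x at yaw; tilt about tool y
    return R.from_euler('z',yaw,degrees=True)*R.from_euler('x',180,degrees=True)*R.from_euler('y',tilt,degrees=True)
def plan(way,start=None,smax=.048,tmax=.145):
    """way: [(pos_mm, Rotation)], prints rows in tool axes"""
    s=r.state()
    p,q=start or (np.array(s["tool_pos"]),R.from_euler('xyz',s["orientation"],degrees=True))
    out=[]
    for g,G in way:
        g=np.array(g)/1000.; w=(q.inv()*G).as_rotvec()
        n=max(1,int(np.ceil(max(np.linalg.norm(g-p)/smax,np.linalg.norm(w)/tmax))))
        for k in range(n):
            sh=np.round(q.inv().apply((g-p)/(n-k)),4); tw=np.round((q.inv()*G).as_rotvec()/(n-k),4)
            p=p+q.apply(sh); q=q*R.from_rotvec(tw); out.append([sh.tolist(),tw.tolist()])
        out.append('|')
    print(str(out).replace(" ",""))
def box(x,y,z,c=(615.5,-1.0),yaw=-2.3):
    a=np.radians(yaw);return np.array([c[0]+x*np.cos(a)-y*np.sin(a),c[1]+x*np.sin(a)+y*np.cos(a),z])
E
python3 - <<'E'
from h import *
z=np.load("scene0.npz")
for n in("scene","side"):
    z=np.load(n+"0.npz");p,P=z["p"],z["P"]
    print("tray",rect(pts(p,P,(22,35),(.012,.025),(.605,-.272),.119)))
    q=pts(p,P,(0,180),(.1,.2),(.72,.08),.2,0,0); print("tall",np.round(q.min(0),3),np.round(q.max(0),3),len(q))
plan([((601,183,120),down(108.3)),((601,183,58),down(108.3))])
E
```

```text
tray (482, array([ 604.6, -272.6]), array([170.1, 152.5]), 87.7, np.float64(16.6))
tall [0.753 0.015 0.1  ] [0.808 0.07  0.173] 829
tray (328, array([ 605.8, -272.7]), array([176.3, 150.7]), 87.9, np.float64(15.1))
tall [0.751 0.018 0.1  ] [0.805 0.073 0.17 ] 1105
[[[-0.0425,-0.0152,0.007],[-0.0,0.0,0.0769]],[[-0.0435,-0.0119,0.007],[-0.0,0.0,0.0769]],[[-0.0443,-0.0085,0.007],[-0.0,0.0,0.0769]],[[-0.0448,-0.0051,0.007],[-0.0,0.0,0.0769]],[[-0.0451,-0.0017,0.0069],[-0.0,0.0,0.0769]],[[-0.0451,0.0018,0.007],[-0.0,0.0,0.0769]],[[-0.0448,0.0053,0.0069],[-0.0,0.0,0.0769]],[[-0.0443,0.0087,0.007],[-0.0,0.0,0.0769]],[[-0.0435,0.0121,0.0069],[-0.0,0.0,0.0768]],[[-0.0424,0.0154,0.007],[-0.0,0.0,0.0769]],[[-0.0411,0.0185,0.0069],[-0.0,0.0,0.0768]],[[-0.0396,0.0217,0.007],[-0.0,0.0,0.0769]],'|',[[-0.0,0.0,0.031],[-0.0,0.0,-0.0]],[[-0.0,0.0,0.031],[-0.0,0.0,-0.0]],'|']
```

carry_out --rows '[[[-0.0425, -0.015, 0.007], [0, 0, 0.077]], [[-0.0435, -0.012, 0.007], [0, 0, 0.077]], [[-0.0443, -0.0085, 0.007], [0, 0, 0.077]], [[-0.0448, -0.005, 0.007], [0, 0, 0.077]], [[-0.045, -0.0017, 0.007], [0, 0, 0.077]], [[-0.045, 0.0018, 0.007], [0, 0, 0.077]], [[-0.0448, 0.005, 0.007], [0, 0, 0.077]], [[-0.0443, 0.0087, 0.007], [0, 0, 0.077]]]' --hand 0.06

```text
clock: 1.8
tool_pos: [0.4609, 0.2943, 0.1475]
orientation: [180.0, 0.0, 125.7]
contact_force: [-0.3, 0.9, 0.1]
finger_gap: 0.703
gripper_force: 0.0
```

carry_out --rows '[[[-0.0435, 0.012, 0.007], [0, 0, 0.077]], [[-0.0424, 0.0155, 0.007], [0, 0, 0.077]], [[-0.041, 0.0185, 0.007], [0, 0, 0.077]], [[-0.0396, 0.0217, 0.007], [0, 0, 0.077]], [[0, 0, 0], [0, 0, 0]], [[0, 0, 0], [0, 0, 0]]]'

```text
clock: 2.4
tool_pos: [0.6007, 0.182, 0.1189]
orientation: [-179.9, -0.0, 108.1]
contact_force: [-0.2, -0.0, 0.2]
finger_gap: 0.701
gripper_force: 0.0
```

```bash
python3 - <<'E'
from h import *
p,P=look("wrist","w1")
q=np.vstack([pts(p,P,h,(.066,.085),(.6,.16),.12) for h in((0,5),(175,180))]); print("red",rect(q))
q=pts(p,P,(95,125),(.083,.1),(.62,0),.12); print("cov",rect(q) if len(q)>9 else len(q))
plan([((601,183,58),down(108.3))])
E
```

```text
red (2327, array([609.7, 160.2]), array([ 22.9, 101.2]), 17.7, np.float64(76.4))
cov 0
[[[-0.0001,0.0006,0.0306],[-0.0006,-0.0003,-0.0008]],[[-0.0002,0.0005,0.0306],[-0.0005,-0.0003,-0.0007]],'|']
```

carry_out --rows '[[[0, 0, 0.0305], [0, 0, 0]], [[0, 0, 0.0305], [0, 0, 0]], [[0, 0, 0], [0, 0, 0]]]'

```text
clock: 2.75
tool_pos: [0.5958, 0.1836, 0.0551]
orientation: [-179.6, -0.1, 108.4]
contact_force: [-2.0, 0.1, -0.1]
finger_gap: 0.701
gripper_force: 0.0
```

carry_out --rows '[[[0, 0, 0], [0, 0, 0]], [[0, 0, 0], [0, 0, 0]], [[0, 0, 0], [0, 0, 0]], [[0, 0, 0], [0, 0, 0]], [[0, 0, 0], [0, 0, 0]]]' --hand 0.0 --force 30

```text
clock: 3.25
tool_pos: [0.6009, 0.1831, 0.0594]
orientation: [179.9, 0.0, 108.2]
contact_force: [-0.3, 0.6, -0.8]
finger_gap: 0.001
gripper_force: 0.0
```

carry_out --rows '[[[-0.0006, -0.0086, 0], [0, 0, -0.14]], [[-0.0006, -0.0086, 0], [0, 0, -0.14]], [[-0.0006, -0.0086, 0], [0, 0, -0.14]], [[-0.0006, -0.0086, 0], [0, 0, -0.14]], [[-0.0006, -0.0086, 0], [0, 0, -0.14]], [[-0.0006, -0.0086, 0], [0, 0, -0.14]], [[-0.0006, -0.0086, 0], [0, 0, -0.14]], [[0, 0, 0], [0, 0, 0]]]'

```text
clock: 4.05
tool_pos: [0.5601, 0.1403, 0.0588]
orientation: [-180.0, -0.0, 164.3]
contact_force: [-0.4, -0.5, -0.0]
finger_gap: -0.002
gripper_force: 0.0
```

```bash
python3 - <<'E'
from h import *
for n in("scene","side"):
    p,P=look(n,n+"1")
    for h in((0,5),(175,180)):
        q=pts(p,P,h,(.06,.09),(.6,.15),.12); print(n,rect(q) if len(q)>9 else len(q))
a=cv2.imread("pics/scene1.png")[150:290,280:460];b=cv2.imread("pics/side1.png")[190:350,120:300]
cv2.imwrite("pics/c2.png",np.hstack([cv2.resize(a,(390,390)),cv2.resize(b,(390,390))]))
E
```

```text
scene (180, array([609.8, 160.2]), array([22.2, 98.7]), 17.4, np.float64(75.4))
scene (33, array([616.3, 134. ]), array([21.4, 46.1]), 18.5, np.float64(75.9))
side (350, array([608.2, 161.6]), array([23.1, 96.4]), 18.9, np.float64(74.0))
side 0
```

View pics/c2.png

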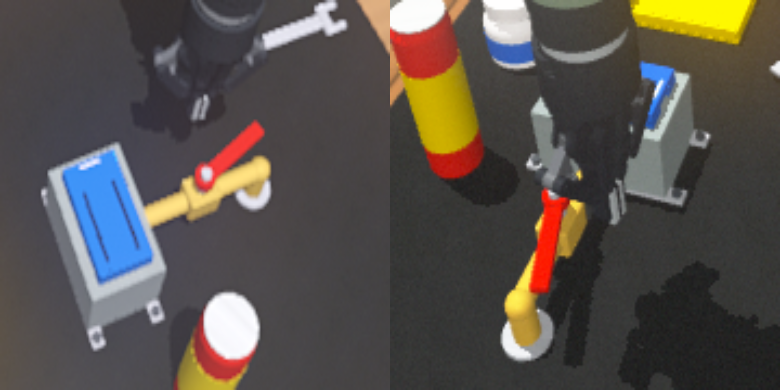

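The handle hasn't moved: the fingers at scene crop (198,110) stand beside it. I'll check where the fingertips really are against the reported TCP.

```bash
python3 - <<'E'
from h import *
s=r.state(); print(s["tool_pos"],s["orientation"],s["qpos"])
for n in("scene","side"):
    K,Rc,o=cam(n); t=np.array(s["tool_pos"])
    c=Rc.T@(t-o); print(n,"tcp px",(K@c/c[2])[:2])
    p,P=look(n)
    m=(np.hypot(P[...,0]-.56,P[...,1]-.14)<.06)&(P[...,2]>.03)&(P[...,2]<.13)
    H=hsv(p); m&=H[...,1]<90
    q=P[m]; 
    for a in np.arange(.03,.13,.01):
        k=q[(q[:,2]>=a)&(q[:,2]<a+.01)]; print(round(a,2),len(k),np.round(k.mean(0),3) if len(k) else '',np.round(k.min(0),3) if len(k) else '',np.round(k.max(0),3) if len(k) else '')
p,P=look("wrist","w2"); print(r.get_calibration("wrist")["tool_from_camera"])
E
```

```text
[0.56067716 0.14112027 0.05885311] [1.79973507e+02 2.37558260e-02 1.64180981e+02] [ 6.80525595e+00  2.91724364e+01 -1.78026529e+01  4.29927916e+01
  1.53155200e-02  2.26242742e+01]
scene tcp px [367.69068264 195.767493  ]
0.03 0   
0.04 0   
0.05 0   
0.06 0   
0.07 6 [0.614 0.13  0.077] [0.611 0.126 0.076] [0.617 0.133 0.078]
0.08 6 [0.593 0.129 0.085] [0.568 0.122 0.081] [0.618 0.137 0.089]
0.09 18 [0.568 0.136 0.096] [0.554 0.128 0.09 ] [0.573 0.15  0.099]
0.1 25 [0.567 0.137 0.104] [0.554 0.126 0.1  ] [0.572 0.152 0.109]
0.11 25 [0.568 0.135 0.114] [0.555 0.126 0.11 ] [0.573 0.151 0.12 ]
0.12 19 [0.569 0.138 0.125] [0.562 0.124 0.121] [0.574 0.161 0.13 ]
side tcp px [223.27961086 287.55687415]
0.03 0   
0.04 0   
0.05 3 [0.615 0.125 0.056] [0.615 0.124 0.054] [0.615 0.126 0.058]
0.06 0   
0.07 2 [0.618 0.127 0.077] [0.617 0.127 0.076] [0.619 0.128 0.078]
0.08 8 [0.554 0.147 0.088] [0.551 0.139 0.086] [0.559 0.15  0.09 ]
0.09 47 [0.557 0.149 0.096] [0.549 0.13  0.09 ] [0.572 0.156 0.1  ]
0.1 62 [0.556 0.148 0.105] [0.549 0.13  0.1  ] [0.571 0.155 0.11 ]
0.11 41 [0.555 0.148 0.115] [0.55 0.13 0.11] [0.564 0.156 0.119]
0.12 41 [0.552 0.145 0.125] [0.543 0.116 0.12 ] [0.56  0.168 0.13 ]
[[ 4.76393152e-04 -9.52808438e-01 -3.03571827e-01  7.75937124e-02]
 [ 9.99999816e-01  5.68182801e-04 -2.14039304e-04  4.28582094e-04]
 [ 3.76422746e-04 -3.03571669e-01  9.52808533e-01 -1.70639935e-01]
 [ 0.00000000e+00  0.00000000e+00  0.00000000e+00  1.00000000e+00]]
```

View pics/w2.png

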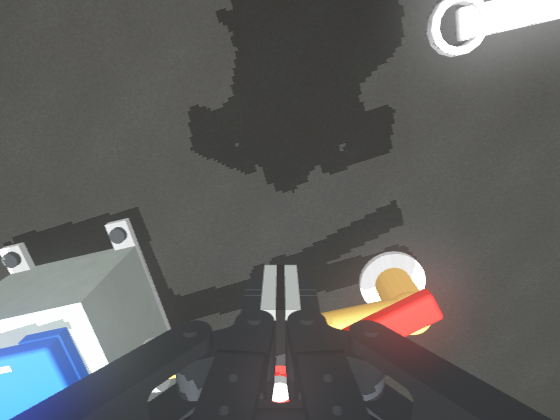

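```bash
python3 - <<'E'
from h import *
K,Rc,o=cam("wrist"); print(K[0,0],K[0,2],K[1,2],o)
p,P=look("wrist")
print("bench z",np.nanmedian(P[180:230,420:470,2]),np.nanmedian(P[60:120,100:180,2]))
for v in range(262,320,6): print(v,[np.round(P[v,u],3).tolist() for u in(267,292)])
E
```

```text
369.2048585200258 280.0893018870714 212.53528546605736 [0.48600812 0.16277773 0.22930276]
bench z 0.0008096027567611602 0.0008846004675041041
262 [[0.588, 0.125, 0.001], [0.592, 0.141, 0.0]]
268 [[0.549, 0.14, 0.093], [0.552, 0.149, 0.094]]
274 [[0.549, 0.14, 0.099], [0.552, 0.149, 0.099]]
280 [[0.549, 0.14, 0.104], [0.551, 0.149, 0.104]]
286 [[0.549, 0.14, 0.108], [0.552, 0.149, 0.108]]
292 [[0.549, 0.14, 0.113], [0.551, 0.149, 0.113]]
298 [[0.549, 0.14, 0.117], [0.551, 0.149, 0.117]]
304 [[0.55, 0.14, 0.119], [0.551, 0.149, 0.121]]
310 [[0.549, 0.141, 0.124], [nan, nan, nan]]
316 [[0.548, 0.141, 0.13], [0.55, 0.149, 0.13]]
```

The depth images show the real fingertips about 29 mm short of the reported TCP along tool z: tip z is about 0.088 when 0.059 is reported. The lateral position is right. I'll shift all targets 29 mm deeper and redo the handle grip.

```bash
python3 - <<'E'
from h import *
plan([((601,183,75),down(108.3)),((601,183,27),down(108.3))])
E
```

```text
[[[-0.004,0.0073,-0.0023],[0.0,0.0,0.1397]],[[-0.0029,0.0078,-0.0023],[0.0,0.0,0.1397]],[[-0.0018,0.0081,-0.0023],[0.0001,0.0,0.1397]],[[-0.0006,0.0082,-0.0024],[0.0001,0.0,0.1397]],[[0.0005,0.0083,-0.0023],[0.0,0.0,0.1397]],[[0.0016,0.0081,-0.0024],[0.0001,0.0001,0.1397]],[[0.0028,0.0078,-0.0023],[0.0,0.0,0.1396]],'|',[[-0.0,-0.0,0.048],[0.0,0.0,0.0]],'|']
```

carry_out --rows '[[[-0.004, 0.0073, -0.0023], [0, 0, 0.14]], [[-0.003, 0.0078, -0.0023], [0, 0, 0.14]], [[-0.0018, 0.008, -0.0023], [0, 0, 0.14]], [[-0.0006, 0.0082, -0.0023], [0, 0, 0.14]], [[0.0005, 0.0083, -0.0023], [0, 0, 0.14]], [[0.0016, 0.008, -0.0023], [0, 0, 0.14]], [[0.0028, 0.0078, -0.0023], [0, 0, 0.14]], [[0, 0, 0], [0, 0, 0]]]' --hand 0.05

```text
clock: 5.15
tool_pos: [0.6018, 0.1834, 0.075]
orientation: [179.9, 0.0, 108.3]
contact_force: [-0.1, 0.7, -0.6]
finger_gap: 0.586
gripper_force: 0.0
```

carry_out --rows '[[[0, 0, 0.024], [0, 0, 0]], [[0, 0, 0.024], [0, 0, 0]], [[0, 0, 0], [0, 0, 0]], [[0, 0, 0], [0, 0, 0]]]'

```text
clock: 5.55
tool_pos: [0.6001, 0.1823, 0.0265]
orientation: [-179.9, -0.0, 108.3]
contact_force: [0.7, -0.5, 0.7]
finger_gap: 0.587
gripper_force: 0.0
```

carry_out --rows '[[[0, 0, 0], [0, 0, 0]], [[0, 0, 0], [0, 0, 0]], [[0, 0, 0], [0, 0, 0]], [[0, 0, 0], [0, 0, 0]], [[0, 0, 0], [0, 0, 0]]]' --hand 0.0 --force 30

```text
clock: 6.05
tool_pos: [0.6021, 0.183, 0.0282]
orientation: [179.8, -0.0, 108.2]
contact_force: [0.2, 1.6, 6.3]
finger_gap: 0.178
gripper_force: 32.1
```

carry_out --rows '[[[-0.0006, -0.0086, 0], [0, 0, -0.14]], [[-0.0006, -0.0086, 0], [0, 0, -0.14]], [[-0.0006, -0.0086, 0], [0, 0, -0.14]], [[-0.0006, -0.0086, 0], [0, 0, -0.14]], [[-0.0006, -0.0086, 0], [0, 0, -0.14]], [[-0.0006, -0.0086, 0], [0, 0, -0.14]], [[-0.0006, -0.0086, 0], [0, 0, -0.14]], [[-0.0006, -0.0086, 0], [0, 0, -0.14]]]'

```text
clock: 6.85
tool_pos: [0.5593, 0.1325, 0.0282]
orientation: [179.9, 0.1, 172.8]
contact_force: [-1.4, 2.0, 8.2]
finger_gap: 0.18
gripper_force: 32.4
```

carry_out --rows '[[[-0.0002, -0.0065, 0], [0, 0, -0.105]], [[0, 0, 0], [0, 0, 0]], [[0, 0, 0], [0, 0, 0]]]'

```text
clock: 7.15
tool_pos: [0.5587, 0.1264, 0.0281]
orientation: [179.9, 0.1, 178.4]
contact_force: [-2.4, 1.9, 9.0]
finger_gap: 0.178
gripper_force: 32.4
```

```bash
python3 - <<'E'
from h import *
print(r.state()["ft_torque"])
for n in("scene","side"):
    p,P=look(n)
    for h in((0,5),(175,180)):
        q=pts(p,P,h,(.06,.09),(.58,.13),.12); print(n,rect(q) if len(q)>9 else len(q))
E
```

```text
[ 0.55417148  0.47436813 -0.10597359]
scene (99, array([595. , 125.6]), array([23.7, 74.6]), 86.1, np.float64(75.6))
scene (58, array([592.3, 124.1]), array([21.4, 77.7]), 89.1, np.float64(75.4))
side (177, array([583.2, 123.8]), array([100.2,  24.6]), 0.2, np.float64(74.0))
side 0
```

carry_out --rows '[[[0, -0.0045, 0], [0, 0, -0.07]], [[0, 0, 0], [0, 0, 0]], [[0, 0, 0], [0, 0, 0]]]'

```text
clock: 7.55
tool_pos: [0.5587, 0.126, 0.0282]
orientation: [179.4, 0.1, -177.6]
contact_force: [-0.9, 13.9, 7.2]
finger_gap: 0.181
gripper_force: 47.7
```

At the stop (14 N resistance). Release and head for the lever.

carry_out --rows '[[[0, 0, 0], [0, 0, 0]], [[0, 0, 0], [0, 0, 0]], [[0, 0, 0], [0, 0, 0]], [[0, 0, -0.03], [0, 0, 0]], [[0, 0, -0.04], [0, 0, 0]], [[0, 0, -0.04], [0, 0, 0]], [[0, 0, 0], [0, 0, 0]]]' --hand 0.05

```text
clock: 8.25
tool_pos: [0.562, 0.121, 0.1422]
orientation: [-180.0, 0.5, -177.6]
contact_force: [0.6, -0.8, 0.3]
finger_gap: 0.586
gripper_force: 0.0
```

```bash
python3 - <<'E'
from h import *
for n in("scene","side"):
    p,P=look(n)
    q=np.vstack([pts(p,P,h,(.06,.09),(.58,.13),.12) for h in((0,5),(175,180))]); print(n,rect(q))
plan([((427.2,-213.3,90),down(-124.3))])
E
```

```text
scene (207, array([583. , 127.3]), array([23.2, 98.3]), 85.6, np.float64(75.5))
side (419, array([583.1, 127.4]), array([ 24.3, 100.2]), 84.6, np.float64(74.1))
[[[0.0182,-0.041,0.0059],[-0.0002,0.0002,-0.1163]],[[0.0228,-0.0387,0.0059],[-0.0001,0.0002,-0.1163]],[[0.0272,-0.0357,0.0059],[-0.0002,0.0002,-0.1163]],[[0.0311,-0.0324,0.0059],[-0.0001,0.0002,-0.1163]],[[0.0347,-0.0285,0.0059],[-0.0002,0.0002,-0.1163]],[[0.0377,-0.0243,0.0059],[-0.0001,0.0002,-0.1163]],[[0.0403,-0.0198,0.006],[-0.0002,0.0003,-0.1163]],[[0.0423,-0.0149,0.006],[-0.0001,0.0002,-0.1162]],'|']
```

The handle now reads about 3° short of the stop, since opening the fingers dragged it back. I'll nudge it with shut fingers from the +y side.

carry_out --rows '[[[0.004, 0.041, 0], [0, 0, 0]], [[0, 0, 0], [0, 0, 0]], [[0, 0, 0], [0, 0, 0]], [[0, 0, 0.03], [0, 0, 0]], [[0, 0, 0.04], [0, 0, 0]], [[0, 0, 0.042], [0, 0, 0]], [[0, 0, 0], [0, 0, 0]], [[0, 0, 0], [0, 0, 0]]]' --hand 0.0

```text
clock: 9.15
tool_pos: [0.5513, 0.1611, 0.024]
orientation: [-180.0, -0.2, -177.6]
contact_force: [0.4, -0.6, 0.7]
finger_gap: -0.003
gripper_force: 0.0
```

carry_out --rows '[[[0, -0.006, 0], [0, 0, 0]], [[0, -0.006, 0], [0, 0, 0]], [[0, -0.004, 0], [0, 0, 0]], [[0, -0.003, 0], [0, 0, 0]], [[0, 0, 0], [0, 0, 0]]]'

```text
clock: 9.65
tool_pos: [0.5548, 0.1483, 0.0269]
orientation: [179.3, 0.2, -177.5]
contact_force: [-0.4, 15.7, 3.0]
finger_gap: 0.001
gripper_force: 7.8
```

carry_out --rows '[[[0, 0.02, 0], [0, 0, 0]], [[0, 0.005, 0], [0, 0, 0]], [[0, 0, -0.03], [0, 0, 0]], [[0, 0, -0.04], [0, 0, 0]], [[0, 0, -0.04], [0, 0, 0]], [[0, 0, 0], [0, 0, 0]]]'

```text
clock: 10.25
tool_pos: [0.5566, 0.1679, 0.1413]
orientation: [180.0, 0.6, -177.6]
contact_force: [0.6, -0.5, 0.2]
finger_gap: -0.001
gripper_force: 0.0
```

```bash
python3 - <<'E'
from h import *
for n in("scene","side"):
    p,P=look(n)
    q=np.vstack([pts(p,P,h,(.06,.09),(.58,.13),.12) for h in((0,5),(175,180))]); print(n,rect(q))
    print("cover",rect(pts(p,P,(95,125),(.083,.1),(.62,0),.12)))
plan([((427.2,-213.3,90),down(-124.3))])
E
```

```text
scene (208, array([582.3, 124.1]), array([22.8, 98.5]), 89.9, np.float64(75.4))
cover (1092, array([615.8,  -1.2]), array([ 64.5, 112.2]), 87.7, np.float64(90.5))
side (420, array([583.4, 124.2]), array([100.5,  23.9]), 0.6, np.float64(74.0))
cover (510, array([5.88e+02, 4.00e-01]), array([58.8, 66.8]), 1.0, np.float64(89.1))
[[[0.0158,-0.0417,0.0051],[-0.0002,0.0004,-0.1034]],[[0.02,-0.0398,0.0051],[-0.0002,0.0004,-0.1034]],[[0.024,-0.0376,0.0051],[-0.0002,0.0004,-0.1034]],[[0.0278,-0.0349,0.0051],[-0.0002,0.0004,-0.1034]],[[0.0312,-0.0318,0.0051],[-0.0002,0.0003,-0.1034]],[[0.0343,-0.0284,0.0051],[-0.0002,0.0004,-0.1033]],[[0.0371,-0.0247,0.0052],[-0.0002,0.0003,-0.1034]],[[0.0394,-0.0208,0.0051],[-0.0002,0.0004,-0.1033]],[[0.0413,-0.0167,0.0052],[-0.0001,0.0003,-0.1034]],'|']
```

carry_out --rows '[[[0.0158, -0.0417, 0.005], [0, 0, -0.1034]], [[0.02, -0.0398, 0.005], [0, 0, -0.1034]], [[0.024, -0.0376, 0.005], [0, 0, -0.1034]], [[0.0278, -0.035, 0.005], [0, 0, -0.1034]], [[0.0312, -0.0318, 0.005], [0, 0, -0.1034]], [[0.0343, -0.0284, 0.005], [0, 0, -0.1034]], [[0.037, -0.0247, 0.005], [0, 0, -0.1034]], [[0.0394, -0.0208, 0.005], [0, 0, -0.1034]]]' --hand 0.055

```text
clock: 11.15
tool_pos: [0.438, -0.1718, 0.0934]
orientation: [179.9, -0.0, -130.0]
contact_force: [1.1, -0.3, -0.5]
finger_gap: 0.639
gripper_force: 0.0
```

carry_out --rows '[[[0.0413, -0.0167, 0.005], [0, 0, -0.1034]], [[0, 0, 0], [0, 0, 0]], [[0, 0, 0], [0, 0, 0]]]'

```text
clock: 11.45
tool_pos: [0.4247, -0.2132, 0.0885]
orientation: [179.8, 0.0, -124.5]
contact_force: [0.4, 0.2, 0.0]
finger_gap: 0.647
gripper_force: 0.0
```

```bash
python3 - <<'E'
from h import *
print(r.state()["tool_pos"],r.state()["orientation"])
p,P=look("wrist","w3")
print("orange",rect(pts(p,P,(6,20),(.015,.03),(.43,-.21),.1,150)))
H=hsv(p); m=(H[...,1]<60)&(H[...,2]>110)&(P[...,2]>.006)&(P[...,2]<.02)&(np.hypot(P[...,0]-.457,P[...,1]+.169)<.07)
print("blade",rect(P[m]))
plan([((427.2,-213.3,-25),down(-124.3))])
E
```

```text
[ 0.42465484 -0.21318953  0.08854443] [ 1.79843685e+02  1.38894964e-02 -1.24476309e+02]
orange (4964, array([ 415.2, -230.6]), array([93.7, 24. ]), 55.7, np.float64(22.1))
blade (1750, array([ 461.3, -162.4]), array([62.5, 17.8]), 55.0, np.float64(13.3))
[[[-0.0001,-0.0009,0.0379],[0.0008,0.0001,-0.0003]],[[-0.0001,-0.0008,0.0379],[0.0009,0.0001,-0.0003]],[[-0.0001,-0.0008,0.038],[0.0008,0.0001,-0.0003]],'|']
```

View pics/w3.png

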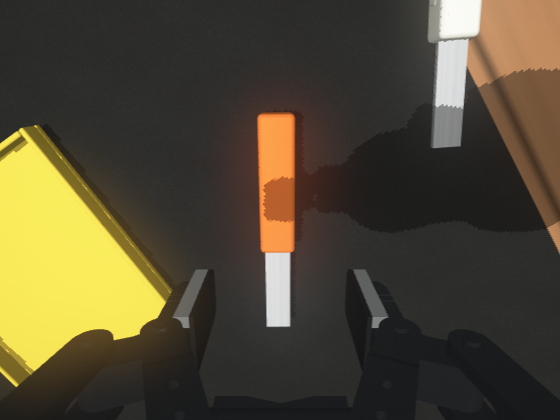

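carry_out --rows '[[[0, -0.001, 0.038], [0, 0, 0]], [[0, -0.001, 0.038], [0, 0, 0]], [[0, 0, 0.03], [0, 0, 0]], [[0, 0, 0.009], [0, 0, 0]], [[0, 0, 0], [0, 0, 0]], [[0, 0, 0], [0, 0, 0]]]'

```text
clock: 12.1
tool_pos: [0.4288, -0.2138, -0.0244]
orientation: [-179.9, -0.0, -124.2]
contact_force: [0.4, 1.1, 0.1]
finger_gap: 0.643
gripper_force: 0.0
```

carry_out --rows '[[[0, 0, 0], [0, 0, 0]], [[0, 0, 0], [0, 0, 0]], [[0, 0, 0], [0, 0, 0]], [[0, 0, 0], [0, 0, 0]], [[0, 0, 0], [0, 0, 0]]]' --hand 0.0 --force 90

```text
clock: 12.6
tool_pos: [0.4289, -0.2146, -0.0237]
orientation: [-179.9, 0.0, -124.3]
contact_force: [-2.0, 1.3, 8.8]
finger_gap: 0.254
gripper_force: 88.5
```

```bash
python3 - <<'E'
from h import *
b=box(-195,0,90);print(b)
plan([((428.5,-214,20),down(-124.3)),(b,down(177.7))],smax=.045)
E
```

```text
[420.65709295   6.82569954  90.        ]
[[[-0.0003,0.0006,-0.0437],[-0.0025,0.0004,0.0004]],'|',[[-0.0254,0.0187,-0.01],[-0.0,-0.0,0.1446]],[[-0.0225,0.0222,-0.01],[-0.0,0.0,0.1446]],[[-0.019,0.0252,-0.01],[-0.0,0.0,0.1446]],[[-0.0152,0.0276,-0.01],[-0.0,0.0,0.1446]],[[-0.0111,0.0296,-0.01],[-0.0,0.0,0.1446]],[[-0.0067,0.0308,-0.01],[-0.0,0.0,0.1446]],[[-0.0022,0.0315,-0.0101],[-0.0,0.0,0.1447]],'|']
```

carry_out --rows '[[[0, 0, -0.0435], [0, 0, 0]], [[-0.0254, 0.0187, -0.01], [0, 0, 0.1446]], [[-0.0225, 0.0222, -0.01], [0, 0, 0.1446]], [[-0.019, 0.0252, -0.01], [0, 0, 0.1446]], [[-0.0152, 0.0276, -0.01], [0, 0, 0.1446]], [[-0.011, 0.0296, -0.01], [0, 0, 0.1446]], [[-0.0067, 0.031, -0.01], [0, 0, 0.1446]], [[-0.0022, 0.0315, -0.01], [0, 0, 0.1446]]]'

```text
clock: 13.4
tool_pos: [0.4197, 0.0081, 0.0892]
orientation: [-180.0, 0.1, 177.4]
contact_force: [0.5, 0.4, -2.4]
finger_gap: 0.254
gripper_force: 88.9
```

carry_out --rows '[[[0, 0, 0], [0, 0, 0]], [[0, 0, 0], [0, 0, 0]]]'

```text
clock: 13.6
tool_pos: [0.4201, 0.0072, 0.0888]
orientation: [-180.0, 0.1, 177.9]
contact_force: [-0.6, -0.0, -2.1]
finger_gap: 0.259
gripper_force: 89.1
```

```bash
python3 - <<'E'
from h import *
s=r.state(); print(s["tool_pos"],s["orientation"])
t=np.array(s["tool_pos"])
for n in("scene","side"):
    p,P=look(n,n+"3"); H=hsv(p)
    q=pts(p,P,(6,20),(.08,.17),t[:2],.12,150); print(n,"orange",rect(q) if len(q)>9 else len(q))
    m=(H[...,1]<90)&(H[...,2]>100)&(P[...,2]>.1)&(P[...,2]<.145)&(np.abs(P[...,1]-t[1])<.025)&(P[...,0]>t[0]+.03)&(P[...,0]<t[0]+.12)
    q=P[m]; print("blade",rect(q) if len(q)>9 else len(q))
    if len(q)>9: print(np.round(q.min(0),4),np.round(q.max(0),4), np.polyfit(q[:,0],q[:,2],1),np.polyfit(q[:,0],q[:,1],1))
    print("cover",rect(pts(p,P,(95,125),(.083,.1),(.62,0),.12)))
a=cv2.imread("pics/scene3.png")[100:280,230:410];b=cv2.imread("pics/side3.png")[150:310,180:380]
cv2.imwrite("pics/c3.png",np.hstack([cv2.resize(a,(390,390)),cv2.resize(b,(400,390))]))
E
```

```text
[0.42009047 0.00719058 0.08879282] [-1.79964362e+02  8.38137086e-02  1.77914138e+02]
scene orange (137, array([403.6,   9.3]), array([27. , 87.9]), 87.7, np.float64(133.5))
blade (157, array([481.1,   4.9]), array([18.8, 61.9]), 87.9, np.float64(125.0))
[ 0.4502 -0.0053  0.1204] [0.5119 0.0142 0.1282] [-0.00652681  0.12800933] [-0.05037965  0.02891458]
cover (1085, array([615.6,  -1.1]), array([ 65.2, 113.2]), 88.0, np.float64(90.3))
side orange (512, array([397.5,  12.6]), array([93.4, 47.1]), 19.3, np.float64(130.9))
blade (227, array([481.2,   4.6]), array([21.8, 63. ]), 86.9, np.float64(123.3))
[ 0.4501 -0.0075  0.1187] [0.5125 0.0151 0.126 ] [-0.00054518  0.12343003] [-0.04967589  0.02911399]
cover (1065, array([615.4,  -0.8]), array([ 67.2, 111.9]), 87.5, np.float64(89.1))
```

View pics/c3.png

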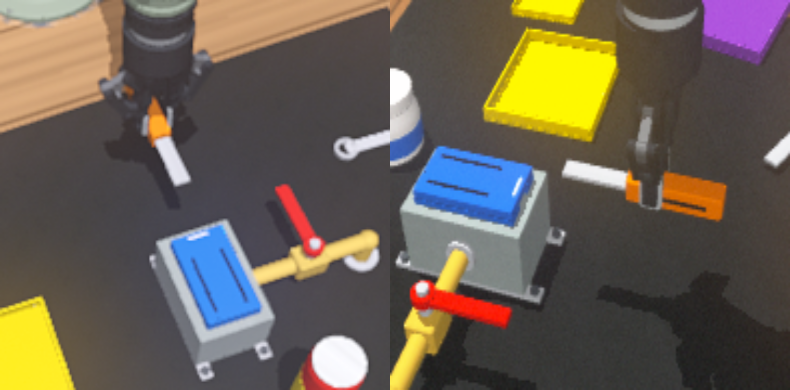

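The lever is held level and lined up with the notch: at its tip the blade's y is 3.1, the notch line's 3.2. I'll bring the tip over the ledge and touch down on it to fix the height.

carry_out --rows '[[[0, 0, 0.0415], [0, 0, 0]], [[-0.022, 0, 0], [0, 0, 0]], [[-0.0215, 0, 0], [0, 0, 0]], [[0, 0, 0], [0, 0, 0]], [[0, 0, 0], [0, 0, 0]]]'

```text
clock: 14.2
tool_pos: [0.4629, 0.0042, 0.0462]
orientation: [-180.0, -0.1, 177.7]
contact_force: [-0.6, -0.9, -2.0]
finger_gap: 0.262
gripper_force: 89.0
```

```bash
python3 - <<'E'
from h import *
s=r.state(); print(s["tool_pos"],s["orientation"],s["contact_force"])
t=np.array(s["tool_pos"])
for n in("scene","side"):
    p,P=look(n,n+"4"); H=hsv(p)
    m=(H[...,1]<90)&(H[...,2]>90)&(P[...,2]>.077)&(P[...,2]<.1)&(np.abs(P[...,1]-t[1])<.025)&(P[...,0]>t[0]+.04)&(P[...,0]<t[0]+.1)
    q=P[m]; print(n,rect(q),q.max(0),np.polyfit(q[:,0],q[:,1],1))
    m=(H[...,1]<70)&(P[...,2]>.068)&(P[...,2]<.078)&(np.hypot(P[...,0]-.62,P[...,1])<.12); print("rim",rect(P[m]))
E
```

```text
[0.46292391 0.0042295  0.04615845] [-1.79997449e+02 -7.27786522e-02  1.77665486e+02] [-0.62564478 -0.91417733 -2.01177744]
scene (136, array([533.4,   1.4]), array([20.6, 58.6]), 89.5, np.float64(82.1)) [0.56261163 0.01197411 0.09067302] [-0.03507355  0.01946453]
rim (587, array([618.9,   7.8]), array([159.9, 162.6]), 57.0, np.float64(74.2))
side (171, array([528.3,   1.5]), array([20.2, 51.4]), 87.5, np.float64(80.9)) [0.55423918 0.01264494 0.0838465 ] [-0.04880572  0.02845029]
rim (506, array([5.938e+02, 5.000e-01]), array([ 90.4, 181.1]), 88.5, np.float64(73.0))
```

carry_out --rows '[[[0, 0, 0.003], [0, 0, 0]], [[0, 0, 0.0005], [0, 0, 0]], [[0, 0, 0.0005], [0, 0, 0]], [[0, 0, 0], [0, 0, 0]], [[0, 0, 0], [0, 0, 0]]]'

```text
clock: 14.8
tool_pos: [0.4632, 0.0053, 0.0427]
orientation: [-180.0, 0.0, 177.8]
contact_force: [0.1, -0.3, -0.7]
finger_gap: 0.256
gripper_force: 89.0
```

carry_out --rows '[[[0, 0, 0.0005], [0, 0, 0]], [[0, 0, 0], [0, 0, 0]], [[0, 0, 0], [0, 0, 0]]]'

```text
clock: 15.1
tool_pos: [0.4634, 0.0052, 0.0422]
orientation: [180.0, 0.0, 177.7]
contact_force: [0.1, -0.1, -1.7]
finger_gap: 0.255
gripper_force: 89.1
```

carry_out --rows '[[[0, 0, 0.0008], [0, 0, 0]], [[0, 0, 0], [0, 0, 0]], [[0, 0, 0], [0, 0, 0]]]'

```text
clock: 15.4
tool_pos: [0.4634, 0.0052, 0.0416]
orientation: [-180.0, 0.0, 177.7]
contact_force: [-1.6, 0.2, 1.7]
finger_gap: 0.255
gripper_force: 89.5
```

Touching. Up 0.4 mm and slide in.

carry_out --rows '[[[0, 0, -0.0004], [0, 0, 0]], [[-0.004, 0, 0], [0, 0, 0]], [[-0.004, 0, 0], [0, 0, 0]], [[-0.004, 0, 0], [0, 0, 0]], [[0, 0, 0], [0, 0, 0]], [[0, 0, 0], [0, 0, 0]]]'

```text
clock: 16.0
tool_pos: [0.4763, 0.0046, 0.0419]
orientation: [-180.0, 0.1, 177.7]
contact_force: [0.8, 0.0, 0.4]
finger_gap: 0.258
gripper_force: 89.4
```

carry_out --rows '[[[-0.004, 0, 0], [0, 0, 0]], [[-0.004, 0, 0], [0, 0, 0]], [[-0.003, 0, 0], [0, 0, 0]], [[0, 0, 0], [0, 0, 0]], [[0, 0, 0], [0, 0, 0]]]'

```text
clock: 16.5
tool_pos: [0.487, 0.0043, 0.0419]
orientation: [180.0, 0.1, 177.7]
contact_force: [0.8, -0.4, 1.5]
finger_gap: 0.258
gripper_force: 89.5
```

Fully in (tip at box x ≈ -36.5). Pry by turning about the ledge edge.

carry_out --rows '[[[-0.0012, 0, 0.0021], [0, -0.035, 0]], [[-0.0012, 0, 0.0021], [0, -0.035, 0]], [[-0.0012, 0, 0.0021], [0, -0.035, 0]], [[-0.0012, 0, 0.0021], [0, -0.035, 0]], [[-0.0012, 0, 0.0021], [0, -0.035, 0]], [[-0.0012, 0, 0.0021], [0, -0.035, 0]], [[0, 0, 0], [0, 0, 0]]]'

```text
clock: 17.2
tool_pos: [0.4937, 0.0041, 0.0296]
orientation: [180.0, 12.0, 177.7]
contact_force: [-0.1, 0.0, 0.4]
finger_gap: 0.26
gripper_force: 89.2
```

carry_out --rows '[[[-0.0012, 0, 0.0021], [0, -0.035, 0]], [[-0.0012, 0, 0.0021], [0, -0.035, 0]], [[-0.0012, 0, 0.0021], [0, -0.035, 0]], [[0, 0, 0], [0, 0, 0]]]'

```text
clock: 17.6
tool_pos: [0.4979, 0.004, 0.0238]
orientation: [180.0, 17.9, 177.7]
contact_force: [-1.9, 0.3, -0.1]
finger_gap: 0.256
gripper_force: 89.2
```

```bash
python3 - <<'E'
from h import *
s=r.state(); print(s["contact_force"],s["ft_torque"])
for n in("scene","side"):
    p,P=look(n); q=pts(p,P,(95,125),(.083,.115),(.62,0),.12); print(n,rect(q),np.polyfit(q[:,0],q[:,2],1))
E
```

```text
[-1.90870991  0.27479072 -0.14607477] [0.12052793 0.45785174 0.00247235]
scene (1130, array([617.2,  -1.3]), array([ 64.3, 111.8]), 87.7, np.float64(96.8)) [-0.04056525  0.12175598]
side (1184, array([617.2,  -0.9]), array([ 66.7, 112.6]), 88.0, np.float64(95.3)) [-0.01438269  0.10315117]
```

The cover has sprung up by about 6 mm at its middle. Withdraw the lever, level it, and carry it to a clear spot.

carry_out --rows '[[[0.015, 0, 0], [0, 0, 0]], [[0.015, 0, 0], [0, 0, 0]], [[0.02, 0, 0], [0, 0, 0]], [[0.01, 0, 0], [0, 0.1, 0]], [[0.01, 0, 0], [0, 0.1, 0]], [[0, 0, 0], [0, 0.115, 0]], [[0, 0, 0], [0, 0, 0]]]'

```text
clock: 18.4
tool_pos: [0.4382, 0.0056, 0.0051]
orientation: [-180.0, 0.1, 177.7]
contact_force: [0.7, 0.4, -1.5]
finger_gap: 0.257
gripper_force: 89.1
```

```bash
python3 - <<'E'
from h import *
s=r.state(); print(s["tool_pos"],s["orientation"],s["contact_force"]); t=np.array(s["tool_pos"])
for n in("scene","side"):
    p,P=look(n,n+"5"); q=pts(p,P,(95,125),(.083,.115),(.62,0),.12); print(n,rect(q))
    for x in(570,595,620,645,665): k=q[(np.abs(q[:,0]-x/1e3)<.006)&(np.abs(q[:,1])<.02)]; print(x,np.round(np.median(k[:,2]),4),end=' ')
    H=hsv(p); m=(H[...,1]<90)&(H[...,2]>90)&(np.abs(P[...,2]-t[2]-.037)<.02)&(np.abs(P[...,1]-t[1])<.02)&(P[...,0]>t[0]+.03)&(P[...,0]<t[0]+.1)
    q=P[m]; print(rect(q),q.max(0),np.polyfit(q[:,0],q[:,2],1))
plan([((430,-110,40),down(177.7)),((430,-110,-19),down(177.7))],smax=.045)
a=cv2.imread("pics/scene5.png")[130:280,260:410];b=cv2.imread("pics/side5.png")[190:290,170:290]
cv2.imwrite("pics/c5.png",np.hstack([cv2.resize(a,(390,390)),cv2.resize(b,(400,390))]))
E
```

```text
[0.43824589 0.00557212 0.00506382] [-1.79971891e+02  1.43669676e-01  1.77749354e+02] [ 0.70886161  0.42320327 -1.4596178 ]
scene (1127, array([616.6,  -1.2]), array([ 64.1, 113. ]), 87.8, np.float64(96.8))
570 0.0984 595 0.0977 620 0.0969 645 0.0962 665 0.0955 (141, array([498.8,   2.7]), array([18.2, 61.8]), 87.0, np.float64(41.4)) [0.52935056 0.01322408 0.04629847] [-0.00658906  0.04458186]
side (1199, array([616.7,  -1.3]), array([ 66.9, 112.4]), 87.4, np.float64(95.2))
570 0.0974 595 0.0968 620 0.0955 645 0.095 665 0.0942 (201, array([498.2,   2.9]), array([21.1, 59.6]), 88.2, np.float64(39.4)) [0.5280672  0.01442926 0.04274189] [0.0014916  0.03847991]
[[[-0.0002,-0.0388,-0.0121],[-0.0,0.0007,0.0003]],[[-0.0002,-0.0388,-0.0121],[-0.0001,0.0007,0.0003]],[[-0.0002,-0.0387,-0.012],[-0.0,0.0007,0.0003]],'|',[[0.0,-0.0,0.0295],[-0.0,0.0,0.0]],[[0.0,-0.0,0.0295],[-0.0,0.0,0.0]],'|']
```

View pics/c5.png

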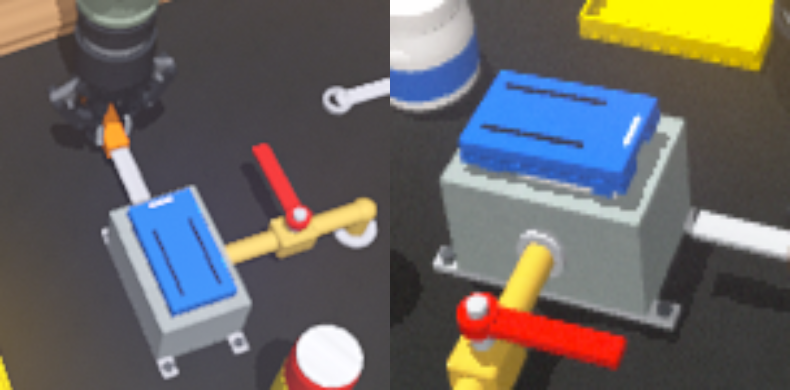

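The cover is raised all round by 5–8 mm, so it's free. The lever is still level, so lay it down at (430, -110).

carry_out --rows '[[[0, -0.0388, -0.012], [0, 0, 0]], [[0, -0.0388, -0.012], [0, 0, 0]], [[0, -0.0388, -0.012], [0, 0, 0]], [[0, 0, 0.03], [0, 0, 0]], [[0, 0, 0.026], [0, 0, 0]], [[0, 0, 0], [0, 0, 0]], [[0, 0, 0], [0, 0, 0]]]'

```text
clock: 19.2
tool_pos: [0.4264, -0.1091, -0.0162]
orientation: [180.0, -0.1, 177.7]
contact_force: [-0.8, -0.1, -2.0]
finger_gap: 0.255
gripper_force: 89.2
```

carry_out --rows '[[[0, 0, 0.004], [0, 0, 0]], [[0, 0, 0], [0, 0, 0]], [[0, 0, 0], [0, 0, 0]]]'

```text
clock: 19.5
tool_pos: [0.4287, -0.1099, -0.0194]
orientation: [-180.0, 0.1, 177.8]
contact_force: [-0.2, 0.2, -1.1]
finger_gap: 0.256
gripper_force: 89.2
```

carry_out --rows '[[[0, 0, 0.003], [0, 0, 0]], [[0, 0, 0.001], [0, 0, 0]], [[0, 0, 0], [0, 0, 0]], [[0, 0, 0], [0, 0, 0]]]'

```text
clock: 19.9
tool_pos: [0.4285, -0.1099, -0.0237]
orientation: [-180.0, 0.0, 177.8]
contact_force: [-0.9, 1.0, 6.4]
finger_gap: 0.255
gripper_force: 90.0
```

carry_out --rows '[[[0, 0, 0], [0, 0, 0]], [[0, 0, 0], [0, 0, 0]], [[0, 0, 0], [0, 0, 0]], [[0, 0, -0.04], [0, 0, 0]], [[0, 0, -0.045], [0, 0, 0]], [[0, 0, -0.045], [0, 0, 0]], [[0, 0, 0], [0, 0, 0]]]' --hand 0.0854 --force 40

```text
clock: 20.6
tool_pos: [0.4321, -0.1116, 0.1111]
orientation: [-179.8, 0.5, 177.8]
contact_force: [1.8, -1.9, 0.4]
finger_gap: 0.999
gripper_force: 0.0
```

```bash
python3 - <<'E'
from h import *
p,P=look("side")
print("lever orange",rect(pts(p,P,(6,20),(.005,.06),(.40,-.11),.1,150)))
p,P=look("scene")
print("lever orange",rect(pts(p,P,(6,20),(.005,.06),(.40,-.11),.1,150)))
plan([((616.3,-1.2,95),down(177.7))],smax=.047)
E
```

```text
lever orange (428, array([ 407.7, -108.1]), array([26.4, 94.1]), 86.3, np.float64(19.3))
lever orange (253, array([ 407.9, -108.7]), array([24.2, 94.3]), 87.5, np.float64(21.1))
[[[-0.0366,0.0233,0.0024],[-0.0002,0.0005,0.0002]],[[-0.0366,0.0233,0.0024],[-0.0002,0.0005,0.0002]],[[-0.0365,0.0233,0.0024],[-0.0002,0.0005,0.0001]],[[-0.0365,0.0233,0.0024],[-0.0002,0.0005,0.0002]],[[-0.0366,0.0232,0.0024],[-0.0002,0.0006,0.0001]],'|']
```

carry_out --rows '[[[-0.0366, 0.0233, 0.0024], [0, 0, 0]], [[-0.0366, 0.0233, 0.0024], [0, 0, 0]], [[-0.0366, 0.0233, 0.0024], [0, 0, 0]], [[-0.0366, 0.0233, 0.0024], [0, 0, 0]], [[-0.0366, 0.0233, 0.0024], [0, 0, 0]], [[0, 0, 0], [0, 0, 0]], [[0, 0, 0], [0, 0, 0]]]'

```text
clock: 21.4
tool_pos: [0.614, -0.0, 0.091]
orientation: [180.0, -0.3, 177.8]
contact_force: [-1.7, -0.7, -0.1]
finger_gap: 0.999
gripper_force: 0.0
```

```bash
python3 - <<'E'
from h import *
s=r.state(); t=np.array(s["tool_pos"]); print(t,s["orientation"])
for n in("wrist","side","scene"):
    p,P=look(n,"x6"+n); H=hsv(p)
    m=(np.abs(P[...,0]-t[0])<.03)&(np.abs(np.abs(P[...,1]-t[1])-.05)<.014)&(P[...,2]>.1)&(P[...,2]<.17)&(H[...,1]<90)
    q=P[m]; print(n,len(q))
    for sg in(1,-1):
        k=q[np.sign(q[:,1]-t[1])==sg]
        if len(k): print(sg,np.round(np.percentile(k[:,2],[0,1,3,10]),4),np.round(k[k[:,2]<k[:,2].min()+.008].mean(0),4))
    k=pts(p,P,(95,125),(.088,.115),(.62,0),.12); print("cov",rect(k) if len(k)>9 else 0)
E
```

```text
[ 6.13992739e-01 -3.56064892e-06  9.09704990e-02] [179.99507477  -0.27778925 177.81680799]
wrist 7741
1 [0.1314 0.1334 0.1355 0.1396] [0.6135 0.0442 0.1365]
-1 [0.1317 0.1336 0.1354 0.1397] [ 0.6101 -0.043   0.1366]
cov (26592, array([616.9,  -0.9]), array([ 63.9, 112.9]), 87.9, np.float64(98.0))
side 274
1 [0.1308 0.131  0.1326 0.1378] [0.6111 0.0477 0.1347]
-1 [0.1317 0.1324 0.1332 0.1365] [ 0.6128 -0.0438  0.1356]
cov (914, array([617.5,  -0.8]), array([ 66.6, 112.9]), 87.8, np.float64(95.7))
scene 99
1 [0.1347 0.1351 0.1356 0.1388] [0.6172 0.0425 0.1389]
-1 [0.138  0.1386 0.1393 0.142 ] [ 0.6197 -0.0502  0.1421]
cov (922, array([619.7,  -1.4]), array([ 64. , 106.8]), 87.6, np.float64(96.6))
```

carry_out --rows '[[[-0.002, -0.001, 0.025], [0, 0, 0]], [[0, 0, 0.02], [0, 0, 0]], [[0, 0, 0], [0, 0, 0]], [[0, 0, 0], [0, 0, 0]]]'

```text
clock: 21.95
tool_pos: [0.6167, -0.0024, 0.0492]
orientation: [-180.0, -0.1, 177.7]
contact_force: [0.2, 0.1, -0.3]
finger_gap: 0.999
gripper_force: 0.0
```

carry_out --rows '[[[0, 0, 0], [0, 0, 0]], [[0, 0, 0], [0, 0, 0]], [[0, 0, 0], [0, 0, 0]], [[0, 0, 0], [0, 0, 0]]]' --hand 0.0 --force 40

```text
clock: 22.35
tool_pos: [0.6186, -0.0021, 0.0503]
orientation: [-180.0, 0.1, 177.7]
contact_force: [-1.0, -1.1, 6.1]
finger_gap: 0.734
gripper_force: 48.1
```

carry_out --rows '[[[0, 0, -0.015], [0, 0, 0]], [[0, 0, -0.025], [0, 0, 0]], [[0, 0, -0.03], [0, 0, 0]], [[0, 0, -0.03], [0, 0, 0]], [[0, 0, 0], [0, 0, 0]]]'

```text
clock: 22.85
tool_pos: [0.6205, -0.002, 0.1535]
orientation: [-180.0, 0.4, 177.8]
contact_force: [0.6, -0.4, -0.5]
finger_gap: 0.735
gripper_force: 47.4
```

```bash
python3 - <<'E'
from h import *
s=r.state(); t=np.array(s["tool_pos"]); print(t,s["gripper_force"])
for n in("side","scene"):
    p,P=look(n); q=pts(p,P,(95,125),(.15,.25),(.62,0),.12); print(n,rect(q) if len(q)>9 else 0)
plan([((605,-272.6,130),down(177.7)),((605,-272.6,0),down(177.7))],smax=.042)
E
```

```text
[ 0.62046029 -0.00195162  0.15347821] 47.39642679691315
side (904, array([619.4,  13. ]), array([ 94.2, 110.4]), 88.1, np.float64(197.9))
scene (871, array([634.2,  -4.4]), array([68.7, 78.9]), 87.4, np.float64(195.9))
[[[0.0003,-0.0387,0.0027],[-0.0,0.0001,0.0001]],[[0.0003,-0.0387,0.0028],[-0.0,0.0002,0.0001]],[[0.0003,-0.0388,0.0027],[-0.0,0.0001,0.0001]],[[0.0003,-0.0387,0.0028],[-0.0,0.0002,0.0002]],[[0.0003,-0.0388,0.0027],[-0.0,0.0001,0.0001]],[[0.0003,-0.0387,0.0028],[-0.0,0.0002,0.0002]],[[0.0003,-0.0388,0.0027],[-0.0,0.0001,0.0001]],'|',[[-0.0,0.0,0.0325],[-0.0,0.0,0.0]],[[-0.0,0.0,0.0325],[-0.0,0.0,0.0]],[[-0.0,0.0,0.0325],[-0.0,0.0,0.0]],[[-0.0,0.0,0.0325],[-0.0,0.0,0.0]],'|']
```

Cover lifted. Carry it to the tray.

carry_out --rows '[[[0.0003, -0.039, 0.003], [0, 0, 0]], [[0.0003, -0.039, 0.003], [0, 0, 0]], [[0.0003, -0.039, 0.003], [0, 0, 0]], [[0.0003, -0.039, 0.003], [0, 0, 0]], [[0.0003, -0.039, 0.003], [0, 0, 0]], [[0.0003, -0.039, 0.003], [0, 0, 0]], [[0.0003, -0.038, 0.003], [0, 0, 0]], [[0, 0, 0], [0, 0, 0]]]'

```text
clock: 23.75
tool_pos: [0.6027, -0.278, 0.1249]
orientation: [-180.0, -0.2, 177.4]
contact_force: [0.2, 0.6, -1.1]
finger_gap: 0.736
gripper_force: 47.3
```

carry_out --rows '[[[0, 0, 0.03], [0, 0, 0]], [[0, 0, 0.04], [0, 0, 0]], [[0, 0, 0.03], [0, 0, 0]], [[0, 0, 0.02], [0, 0, 0]], [[0, 0, 0], [0, 0, 0]], [[0, 0, 0], [0, 0, 0]]]'

```text
clock: 24.35
tool_pos: [0.6039, -0.2724, 0.007]
orientation: [179.9, -0.1, 177.8]
contact_force: [0.4, -0.4, -1.4]
finger_gap: 0.738
gripper_force: 47.2
```

carry_out --rows '[[[0, 0, 0.008], [0, 0, 0]], [[0, 0, 0.005], [0, 0, 0]], [[0, 0, 0.002], [0, 0, 0]], [[0, 0, 0], [0, 0, 0]], [[0, 0, 0], [0, 0, 0]]]'

```text
clock: 24.85
tool_pos: [0.6049, -0.2736, -0.0067]
orientation: [-180.0, 0.0, 177.7]
contact_force: [-0.0, 0.2, -2.4]
finger_gap: 0.737
gripper_force: 47.3
```

```bash
python3 - <<'E'
from h import *
s=r.state(); print(s["tool_pos"])
for n in("side","scene"):
    p,P=look(n); q=pts(p,P,(95,125),(.025,.06),(.605,-.272),.1); print(n,rect(q) if len(q)>9 else 0, np.polyfit(q[:,0],q[:,2],1))
E
```

```text
[ 0.60494079 -0.27361789 -0.00672977]
side (442, array([ 603.6, -269.4]), array([114.7,  67.9]), 1.3, np.float64(37.6)) [-0.03099456  0.05476529]
scene (644, array([ 626.5, -273.2]), array([62.4, 66.6]), 86.6, np.float64(37.7)) [-0.0512269   0.06998661]
```

carry_out --rows '[[[0, 0, 0.002], [0, 0, 0]], [[0, 0, 0.001], [0, 0, 0]], [[0, 0, 0.001], [0, 0, 0]], [[0, 0, 0], [0, 0, 0]], [[0, 0, 0], [0, 0, 0]]]'

```text
clock: 25.45
tool_pos: [0.6049, -0.2738, -0.0094]
orientation: [-180.0, 0.0, 177.7]
contact_force: [-4.9, 1.6, 9.2]
finger_gap: 0.736
gripper_force: 48.6
```

Standing on its legs. Release, rise and back off.

carry_out --rows '[[[0, 0, 0], [0, 0, 0]], [[0, 0, 0], [0, 0, 0]], [[0, 0, 0], [0, 0, 0]], [[0, 0, -0.02], [0, 0, 0]], [[0, 0, -0.04], [0, 0, 0]], [[0, 0, -0.045], [0, 0, 0]], [[0, 0, -0.045], [0, 0, 0]], [[0, 0, 0], [0, 0, 0]]]' --hand 0.0854

```text
clock: 26.25
tool_pos: [0.6089, -0.2758, 0.1465]
orientation: [-179.7, 0.6, 177.8]
contact_force: [0.7, -0.6, 1.6]
finger_gap: 0.995
gripper_force: 0.0
```

carry_out --rows '[[[0.04, 0.02, -0.01], [0, 0, 0]], [[0.04, 0.02, -0.01], [0, 0, 0]], [[0.04, 0.02, 0], [0, 0, 0]], [[0.03, 0.02, 0], [0, 0, 0]], [[0, 0, 0], [0, 0, 0]]]'

```text
clock: 26.75
tool_pos: [0.4531, -0.1842, 0.158]
orientation: [179.8, -0.3, 177.8]
contact_force: [0.3, 0.0, 0.6]
finger_gap: 0.998
gripper_force: 0.0
```

```bash
python3 - <<'E'
from h import *
for n in("side","scene"):
    p,P=look(n,n+"9"); q=pts(p,P,(95,125),(.025,.06),(.605,-.272),.1); print(n,rect(q), np.polyfit(q[:,0],q[:,2],1))
    q=np.vstack([pts(p,P,h,(.06,.09),(.58,.13),.12) for h in((0,5),(175,180))]); print(rect(q))
    print("lever",rect(pts(p,P,(6,20),(.005,.06),(.40,-.11),.1,150)))
cv2.imwrite("pics/c9.png",cv2.resize(cv2.imread("pics/scene9.png")[130:350,100:450],None,fx=2.2,fy=2.2))
E
```

```text
side (571, array([ 602.4, -271. ]), array([ 64.7, 111.6]), 87.7, np.float64(33.8)) [0.00408519 0.03072363]
(419, array([583.3, 127.2]), array([ 24.6, 100.6]), 85.4, np.float64(73.9))
lever (433, array([ 407.5, -107.8]), array([27. , 93.9]), 87.4, np.float64(19.4))
scene (1017, array([ 602.7, -271.9]), array([ 60.9, 111.7]), 87.6, np.float64(35.2)) [-0.00605166  0.03887235]
(205, array([583. , 123.6]), array([98. , 21.9]), 0.1, np.float64(75.9))
lever (255, array([ 408.1, -108.9]), array([24.1, 94.7]), 87.5, np.float64(21.2))
```

View pics/c9.png

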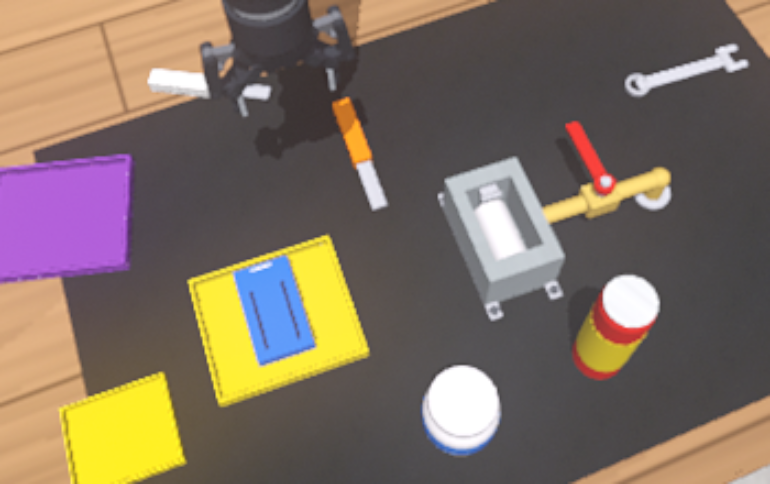

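Crop: the cover sits in the large yellow tray at (275,310), the lever lies flat at (360,150), the box is open, the handle stands across the pipe, and the bystanders are unmoved. One last check of the handle angle, using only its outer part, then hand in.

```bash
python3 - <<'E'
from h import *
ok=[]
for n in("side","scene"):
    p,P=look(n)
    q=np.vstack([pts(p,P,h,(.071,.085),(.57,.125),.045) for h in((0,5),(175,180))]); q=q[q[:,0]<.6]
    v=np.linalg.svd(q[:,:2]-q[:,:2].mean(0),full_matrices=False)[2][0]; a=np.degrees(np.arctan2(v[1],v[0]))%180; print(n,a); ok.append(a)
m=np.mean([(x if x>90 else x+180) for x in ok]); print("mean",m)
if m>176: print(r.job_done())
E
```

```text
side 177.3803277899713
scene 178.38221434487588
mean 177.8812710674236
the job is handed in; nothing more can be done
None
```

The job is done and handed in after about 27 of the 72 s: the air is shut with the handle at its stop, the cover was pried free and stands right way up in the large yellow tray, the lever lies flat on the bench, and the can, tub and wrench were not touched.

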